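Push the tube rack home in the reader and press its sunken start key

TASK

Push the tube rack that stands in the reader's guide channel along the channel until it is fully home, flat against the reader's stop face. Then reach a fingertip into the round well on top of the reader, press the sunken key right to the bottom of its travel, let it spring back up and move clear. Do not pick up or tip the rack, do not press the round key before the rack is home, leave the key in the oblong well unpressed and leave everything else on the table where it is.

Things in the scene. Friction and masses are not known exactly. Their poses are not given: they have to be found in the camera images.
- reader: white bench-top rack reader, fixed. Origin on the table at the foot of its stop face, mid-width. Its level x axis is the direction in which the rack is pushed, from the channel's open end (negative x) to the upright stop face in the plane x = 0; y across, z up. Housing x 0 to 130 mm, y -120 to 120 mm, 83 mm high; display behind it, x 130 to 170 mm, 92 mm high.
- channel_mouth (a point): middle of the open end of the reader's guide channel, at rail height, 154 mm before the stop face; axes as the reader's. Two rails 28 mm high, inner faces at y = -65 and +65 mm, splayed at the mouth, lead to the stop face; the channel's floor is the bare table.
- reader_top (a point): middle of the top of the reader's housing, 83 mm above the table; axes as the reader's. Two grey key blocks, tops 85 mm above the table, are let into it with their wells centred 56 mm to either side (+y and -y) of this point: the round well in one, the oblong well in the other, on either side.
- rack: red rack with capped tubes, loose, 0.25 to 0.42 kg, in the guide channel: 50 mm along x, 120 mm across (5 mm clearance to each rail), 50 mm high with flat upright sides, caps to 82 mm. Origin at the centre of its underside; x axis along the push, within 3 degrees of the reader's. Starts 30 to 75 mm short of home. Home: touching the stop face, origin at x = -25 mm in the reader's frame.
- round_key_top (a point): centre of the top face of the round start key, which is 28 mm in diameter, at the bottom of a round well 48 mm in diameter with upright walls. The key's top is 16 mm below the well's rim (71 mm above the table); the well's floor is 24 mm below the rim. The point moves with the key; z is up.
- round_key (a joint): how far the round key is pressed, in m: 0 up, 0.006 at the bottom of its travel. A spring pushes it back up; it starts to move at 1.5 N and takes 5 N to reach the bottom.
- slot_key_top (a point): centre of the top face of the other key, a bar 50 x 18 mm, 16 mm below the rim of an oblong well 80 x 34 mm; not to be pressed.
- slot_key (a joint): how far that other key is pressed, in m: 0 up, 0.006 down; same spring.
- spare_rack: a second rack just like it (50 x 120 x 82 mm with tubes), standing out on the open table away from the reader; leave alone. Origin at the centre of its underside.
- tube_stand: small white block 45 x 45 x 30 mm holding one capped tube upright, 85 mm high in all, near the open end of the guide channel; leave alone. Origin at the centre of its underside.
- tape_roll: roll of paper tape lying flat, 68 mm outside diameter, 20 mm high, beside the reader; leave alone. Origin at the centre of its underside.
- paper_roll: upright roll of paper, 110 mm diameter, 100 mm high; leave alone. Origin at the centre of its underside.
- gel_bottle: upright dispenser bottle, 60 mm diameter, 150 mm high; leave alone. Origin at the centre of its underside.
- tray: empty open steel tray 120 x 180 x 30 mm; leave alone. Origin at the centre of its underside.
- swab_jar: glass jar with a steel lid, 56 mm diameter, 65 mm high, beside the reader; leave alone. Origin at the centre of its underside.

How it is judged (in metres and radians):
On the way, in this order (a step that is already met when the one before it is completed fails the run):
1. the rack is pushed home against the stop face (x of rack in the frame of reader above -0.03 m and angle between the x axis of rack and the x axis of reader, either way round below 0.06 rad), for 0.2 s.
2. with the rack home, the round key is pressed to the bottom of its well (all of step 1 and value of joint round_key above 0.0045 m), for 0.05 s.
At the end, for the whole second after the job is handed in: The rack stands on the table in the channel, at rest and upright, within 5 mm of touching the stop face and square to it within 0.06 rad, and the round key, having been pressed at least 4.5 of its 6 mm after the rack was home, is up again (both keys less than 1.5 mm down) (all of step 1 and value of joint each of round_key, slot_key below 0.0015 m and linear speed of rack below 0.01 m/s and angle between rack's own z axis and vertical below 0.05 rad and height (world z) of rack below 0.005 m).
It fails at once if the rack is lifted more than 10 mm or tipped more than 0.2 rad (height (world z) of rack above 0.01 m or angle between rack's own z axis and vertical above 0.2 rad).
It fails at once if the round key is pressed by half or more while the rack is not home (value of joint round_key above 0.003 m and not (x of rack in the frame of reader above -0.03 m and angle between the x axis of rack and the x axis of reader, either way round below 0.06 rad)).
It fails at once if the key in the oblong well is pressed by 2 mm or more (value of joint slot_key above 0.002 m).
It fails at once if another thing on the table is moved or lifted by more than 20 mm or tipped (distance of any of spare_rack, tube_stand, tape_roll, paper_roll, gel_bottle, tray, swab_jar from where it was at the start of the episode above 0.02 m or angle between any of spare_rack, tube_stand, tape_roll, paper_roll, gel_bottle, tray, swab_jar's own z axis and vertical above 0.3 rad).
It also fails if it takes over 48 s, if anything falls off the work surface, if the arm or the gripper's body presses on something with over 40 N, if the wrist force passes 120 N, or if a joint passes its speed limit or range.

ROBOT

A 7-joint arm with a two-finger parallel gripper is mounted at the origin on the work surface. World frame = base frame: x ahead of the robot, y to its left, z up, the work surface at z = 0. Lengths are in m, angles in degrees, forces in N, time in s.
With the tool pointing down it reaches from about 0.425 to 0.825 m from the base axis. Payload 3.6 kg.
Tool frame: the origin (TCP) lies midway between the tips of the shut fingers; the grasp point (between the pads) lies 19 mm behind it; z points along the fingers, y is the line along which they close (so a half turn about z gives the same grasp; the last joint's range is limited). The gripper opens to 85 mm and grips with 20 to 120 N. Pads are 22 mm wide; open, the fingers measure 114 mm over their backs; the gripper's body (76 mm by 85 mm) begins 54 mm behind the grasp point. The pads swing forward as they close: fully open they stand 13 mm farther back than shut.
Start: joints at [71.133, 35.231, -0.722, 81.555, 0.464, 63.22, -2.315], TCP at [0.194, -0.62, 0.231] pointing down, gripper open.
Joint ranges: [-178.69, 178.69], [-17.37, 117.87], [-77.05, 75.6], [15.02, 138.74], [-78.02, 258.01], [0.78, 113.62], [-162.83, 162.83]. Speed limits (degrees/s): [159.86, 159.86, 180, 180, 180, 180, 180].

INTERFACE

Orientations are given as [roll, pitch, yaw] about the fixed x, y, z axes, in that order (R = Rz(yaw) Ry(pitch) Rx(roll)).
In Python, from bench import get_obs, snapshot, camera_model, sign_off gives the robot as it stands.
- The arm moves only by the tool apply_moves, never from a script. Its argument "motion" is one flat list of numbers, 4 for each row, row after row: the shift along the tool's x, y, z in cm, then the turn about the tool's z in degrees. A call has exactly 10 rows; each row shifts and turns the commanded pose from where the row before left it, along the tool's axes as they then stand; what a row does not reach is not made up. A row lasts 1/10 s, in which the tool goes at most 50 mm and 8.59 degrees, less where a joint would pass 70% of its speed; a pose out of reach is approached as far as the arm can. A call is refused whole if a number of a shift passes 5 or a number of a turn 8.59, either way. A call with a gripper value outside its range is refused whole. "jaw" is the closure, from 0 (fully open) to 1 (shut), set as the call begins (left out, the last holds). The fingers move at their own pace and stop on an object; the grip force is fixed at half the most. Time passes only in rows, so rows that do not move let the fingers close, or fill a call up. It gives the time, the measured TCP pose, the force, the opening and the grip force at its end, in the units of the state.
- get_obs(): the state, without advancing time (a new reading comes with each control period).
- snapshot(name): name is "scene" or "top" or "wrist"; returns the picture (400x640x3 uint8, blue, green, red); there is no depth.
- camera_model(name): a dict with "fovy" (degrees; the focal length in pixels is half the picture's height over the tangent of half this angle, whatever the lens; pixels are square), "cx", "cy" (the principal point, pixels), "world_from_camera" (4x4, takes a point from camera to world coordinates). Camera axes: x right, y up, looking along -z (the intrinsics and any distortion apply to the point x, -y, -z); pixel columns grow to the right and rows downward; lengths in m; the calibration is good to about 2 mm. The wrist camera is an equidistant fisheye: a pixel r from the principal point sees the ray r / f radians off the axis. A picture is of the moment at which its call begins: read the wrist's pose just before it. camera_model takes no time and is no camera call; for the wrist camera it gives the pose at the moment of the call.
- sign_off(): hands the job in; it is judged then, once.
The state is a dict: "time": time; "qpos": joint angles; "joint_velocities": joint speeds; "joint_torque": joint torques, N m; "position": TCP position; "ee_rot": TCP orientation; "wrist_force": force on the tool from outside, world axes, zero at the start; "wrist_torque": the same for the moment, N m; "gripper_width": opening from 0.0 (shut) to 1.0 (fully open); "grasp_force": force on a finger pad.
Only numpy, scipy, OpenCV 4.12 (cv2) and the standard library are available. Lean on these libraries where they do the work, as an engineer would, in place of code of your own. Each camera call takes 0.05 s, during which the arm holds its last target. There are 200 camera calls.

## Working session

There is one attempt and no reset: what is moved stays moved. The work goes in short steps, Python scripts to look and compute and a tool call to move; the robot and the scene stay as the last step left them, time stands still between calls to the robot, and variables do not carry over. Pictures are saved under pics/ and viewed, at most 10 in all, crops included, and the job is handed in when it is done.

Besides the shell and the picture viewer there is one more tool, called after "Call:" in YAML: its name, and indented under it one key for each argument. apply_moves: Moves the arm, as the interface text tells. Its arguments: {"type":"object","properties":{"motion":{"type":"array","items":{"type":"number"}},"jaw":{"type":"number"}},"required":["motion"]}

```bash
mkdir -p pics; ls
cat > h.py <<'E'
import numpy as np, cv2
from bench import get_obs, snapshot, camera_model
def ray(m,u,v,fish=False,H=400):
    f=H/2/np.tan(np.radians(m['fovy'])/2); T=np.array(m['world_from_camera'])
    x,y=(u-m['cx'])/f,(v-m['cy'])/f
    if fish:
        r=np.hypot(x,y); s=np.sin(r)/r if r>1e-9 else 1; d=np.array([x*s,-y*s,-np.cos(r)])
    else: d=np.array([x,-y,-1.])
    return T[:3,3],T[:3,:3]@d
def onz(m,u,v,z,fish=False):
    o,d=ray(m,u,v,fish); return o+d*(z-o[2])/d[2]
def tri(*rays):
    A=0;b=0
    for o,d in rays:
        d=d/np.linalg.norm(d);P=np.eye(3)-np.outer(d,d);A=A+P;b=b+P@o
    return np.linalg.solve(A,b)
def proj(m,p,fish=False):
    T=np.array(m['world_from_camera']);c=T[:3,:3].T@(np.array(p)-T[:3,3]);f=200/np.tan(np.radians(m['fovy'])/2)
    x,y,z=c[0],-c[1],-c[2]
    if fish:
        q=np.hypot(x,y);r=np.arctan2(q,z);return m['cx']+f*x/q*r,m['cy']+f*y/q*r
    return m['cx']+f*x/z,m['cy']+f*y/z
E
python3 - <<'E'
from h import *
import json
print(get_obs())
for n in('scene','top','wrist'):
    m=camera_model(n); print(n,{k:(np.round(v,3).tolist()) if not isinstance(v,str) else v for k,v in m.items()})
    np.save
    cv2.imwrite(f'pics/{n}.png',snapshot(n))
a=cv2.imread('pics/top.png'); cv2.imwrite('pics/top_b.png',cv2.resize(a,(800,500),interpolation=cv2.INTER_CUBIC))
a=cv2.imread('pics/scene.png'); cv2.imwrite('pics/scene_b.png',cv2.resize(a,(800,500),interpolation=cv2.INTER_CUBIC))
E
```

```text
pics
{'time': 0.0, 'qpos': array([71.13095751, 35.28982506, -0.72270257, 81.64359335,  0.46450211,
       63.21887607, -2.31523604]), 'joint_velocities': array([ 0.03265439, -0.08605608, -0.067681  , -0.05614607, -0.04443377,
       -0.05967825, -0.05573565]), 'joint_torque': array([-1.83971465e-04, -4.69217920e+01,  2.59239748e-01, -1.71037120e+01,
        1.00191822e-02,  9.51608294e-03,  2.19997332e-05]), 'position': array([ 0.19361473, -0.61967569,  0.23011851]), 'ee_rot': array([-1.79850613e+02,  2.65892209e-03,  1.73541047e+01]), 'wrist_force': array([ 0.25014685,  0.06453497, -0.07522458]), 'wrist_torque': array([0.01508642, 0.0172164 , 0.00377593]), 'grasp_force': 0.0, 'gripper_width': 0.9990127599826786}
scene {'fovy': 52.415, 'cx': 320.645, 'cy': 194.789, 'world_from_camera': [[0.644, -0.603, 0.471, 1.089], [0.765, 0.514, -0.387, -0.43], [-0.008, 0.61, 0.792, 0.991], [0.0, 0.0, 0.0, 1.0]]}
top {'fovy': 48.12, 'cx': 323.898, 'cy': 200.18, 'world_from_camera': [[0.027, 0.997, -0.078, 0.467], [-1.0, 0.027, 0.0, 0.013], [0.002, 0.078, 0.997, 1.284], [0.0, 0.0, 0.0, 1.0]]}
wrist {'fovy': 65.706, 'cx': 318.648, 'cy': 197.411, 'world_from_camera': [[0.298, 0.905, 0.302, 0.272], [-0.954, 0.284, 0.091, -0.595], [-0.004, -0.316, 0.949, 0.375], [0.0, 0.0, 0.0, 1.0]]}
```

View pics/top_b.png

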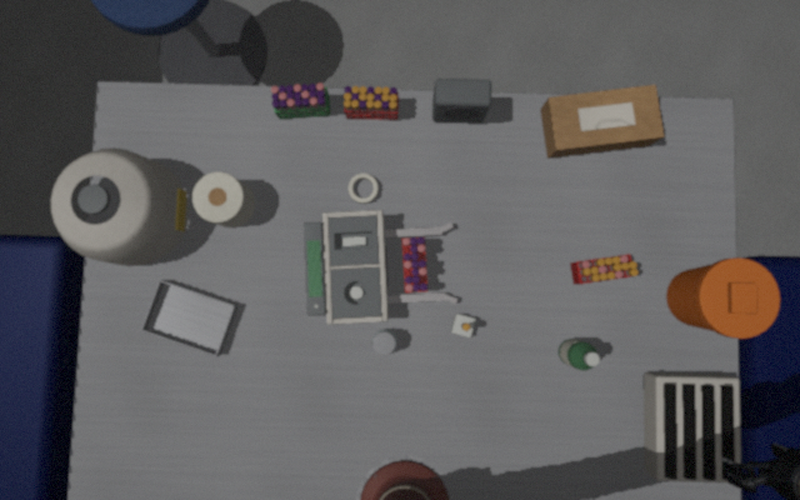

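View pics/scene_b.png

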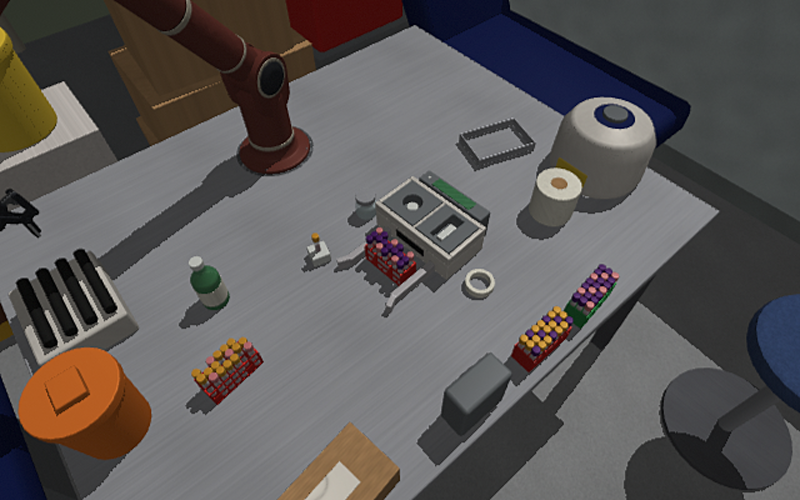

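The top view shows the reader at about (355,267) with its channel opening to the right (world -y). The round well is at (356,292), the oblong well at (352,241), and the rack's caps at (414,264). The jar, tube stand and tape roll are close by. I'll zoom both views.

Run:
```python
from h import *
t=cv2.imread('pics/top.png')[155:285,235:385]; s=cv2.imread('pics/scene.png')[125:265,235:400]
g=lambda a,w:cv2.resize(a,(w,int(a.shape[0]*w/a.shape[1])),interpolation=cv2.INTER_CUBIC)
def br(a): return np.clip(a.astype(float)*1.5,0,255).astype(np.uint8)
cv2.imwrite('pics/tz.png',br(g(t,690)));cv2.imwrite('pics/sz.png',br(g(s,693)))
print(690/150,693/165)
```

```text
4.6 4.2
```

View pics/tz.png

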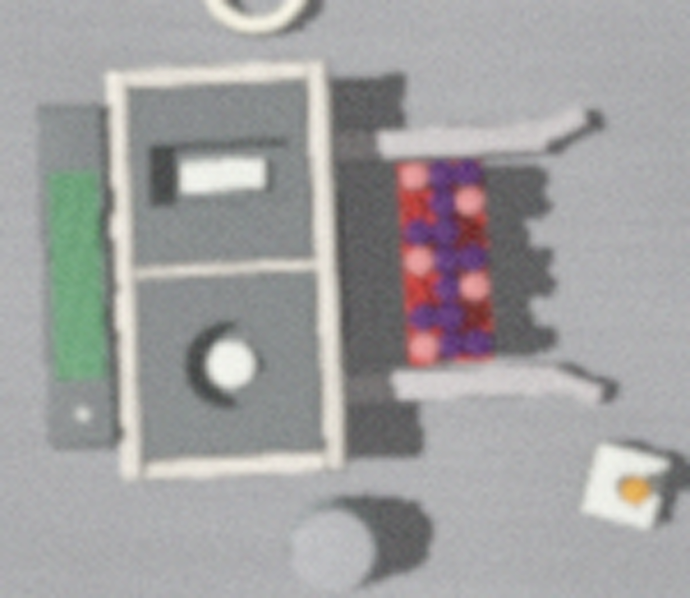

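View pics/sz.png

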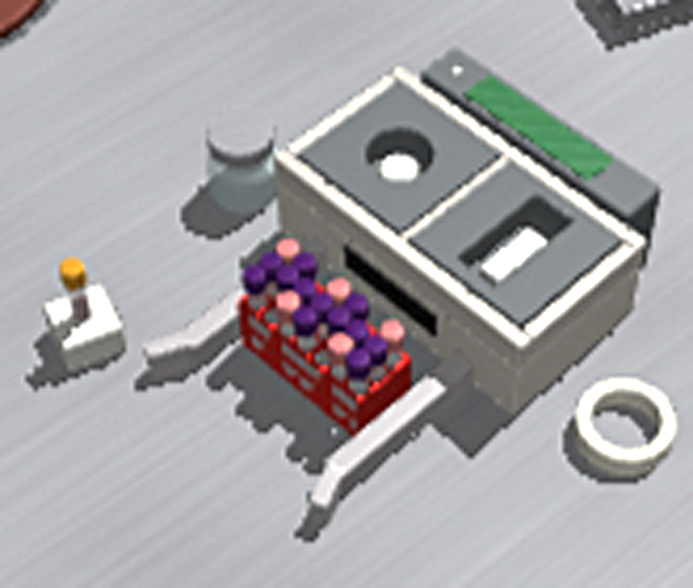

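Top zoom: housing corners are at (106,72), (326,62), (343,468) and (122,478), the round key at (231,363) and the rack's top at (400-494,160-362). Scene zoom: the matching corners are (640,243), (526,345), (282,157) and (400,72), with the round key at (400,168).

```bash
cat > scene.py <<'E'
from h import *
mt=camera_model('top');ms=camera_model('scene')
T=lambda u,v:((u+.5)/4.6-.5+235,(v+.5)/4.6-.5+155)
S=lambda u,v:((u+.5)/4.2-.5+235,(v+.5)/4.2-.5+125)
t2=lambda a,b:tri(ray(mt,*T(*a)),ray(ms,*S(*b)))
E
python3 - <<'E'
from scene import *
np.set_printoptions(precision=4,suppress=True)
P={}
for n,a,b in [('TL',(106,72),(640,243)),('TR',(326,62),(526,345)),('BR',(343,468),(282,157)),('BL',(122,478),(400,72)),('key',(231,363),(400,168)),
  ('well',(228,364),(400,153)),('railU',(383,145),(436,385)),('stand cap',(634,489),(72,270)),('mouthU',(597,117),(313,503)),('mouthD',(610,390),(152,355)),
  ('rack far-open top corner',(487,161),(355,428)),('rack open/round',(494,360),(243,303)),('rack stop/obl',(400,162),(410,360))]:
    P[n]=t2(a,b); print(n,P[n], 'onz83',onz(mt,*T(*a),.083))
q=[onz(mt,*T(*a),.083)[:2] for a in [(106,72),(326,62),(343,468),(122,478)]]
q=np.array([P[k][:2] for k in('TL','TR','BR','BL')])*.5+np.array(q)*.5
loc=np.array([[.13,-.12],[0,-.12],[0,.12],[.13,.12]])
c=q.mean(0);l=loc-loc.mean(0);d=q-c
yaw=np.arctan2((l[:,0]*d[:,1]-l[:,1]*d[:,0]).sum(),(l*d).sum())
R=np.array([[np.cos(yaw),-np.sin(yaw)],[np.sin(yaw),np.cos(yaw)]]);o=c-R@loc.mean(0)
print('yaw',np.degrees(yaw),'o',o,'res',q-(loc@R.T+o))
for n in P: print(n,R.T@(P[n][:2]-o))
print('round exp',o+R@[.065,.056],'mouth',o+R@[-.154,0])
E
```

```text
TL [0.6373 0.1934 0.0779] onz83 [0.6375 0.1938 0.083 ]
TR [0.6491 0.0673 0.0824] onz83 [0.647  0.0648 0.083 ]
BR [0.4121 0.0506 0.0788] onz83 [0.4103 0.0477 0.083 ]
BL [0.4008 0.1768 0.0742] onz83 [0.4011 0.1754 0.083 ]
key [0.4697 0.1165 0.0682] onz83 [0.4691 0.1146 0.083 ]
well [0.469  0.1169 0.0834] onz83 [0.4685 0.1163 0.083 ]
railU [0.6061 0.0316 0.0227] onz83 [0.5989 0.0299 0.083 ]
stand cap [ 0.4028 -0.1211  0.0798] onz83 [ 0.4028 -0.1209  0.083 ]
mouthU [ 0.6272 -0.0971  0.0321] onz83 [ 0.6189 -0.0951  0.083 ]
mouthD [ 0.4616 -0.1076  0.0302] onz83 [ 0.4595 -0.1059  0.083 ]
rack far-open top corner [ 0.5976 -0.0331  0.0231] onz83 [ 0.5912 -0.0312  0.083 ]
rack open/round [ 0.4771 -0.0372  0.0452] onz83 [ 0.475  -0.0382  0.083 ]
rack stop/obl [0.5928 0.0201 0.0487] onz83 [0.5892 0.0197 0.083 ]
yaw 94.28852300968904 o [0.5293 0.0564] res [[-0.0018 -0.0014]
 [-0.0008  0.0007]
 [ 0.0016  0.0017]
 [ 0.001  -0.001 ]]
TL [ 0.1286 -0.118 ]
TR [ 0.0019 -0.1204]
BR [0.003  0.1173]
BL [0.1296 0.1191]
key [0.0644 0.0549]
well [0.0649 0.0556]
railU [-0.0305 -0.0748]
stand cap [-0.1675  0.1394]
mouthU [-0.1604 -0.0862]
mouthD [-0.1585  0.0798]
rack far-open top corner [-0.0944 -0.0614]
rack open/round [-0.0895  0.0591]
rack stop/obl [-0.041  -0.0606]
round exp [0.4686 0.117 ] mouth [ 0.5408 -0.0972]
```

Call:
apply_moves:
  motion: [3.2,-2.7,0,0,3.2,-2.7,0,0,3.2,-2.7,0,0,3.2,-2.7,0,0,3.2,-2.7,0,0,3.2,-2.7,0,0,3.2,-2.7,0,0,3.2,-2.7,0,0,3.2,-2.7,0,0,3.2,-2.7,0,0]
  jaw: 0.45

```text
time: 1.15
position: [0.4193, -0.2657, 0.2313]
ee_rot: [-180.0, 0.0, 17.3]
wrist_force: [1.4, -0.2, 0.1]
gripper_width: 0.549
grasp_force: 0.0
```

Call:
apply_moves:
  motion: [2.85,-2.4,0,0,2.85,-2.4,0,0,2.85,-2.4,0,0,2.85,-2.4,0,0,2.85,-2.4,0,0,2.85,-2.4,0,0,0,0,0,-8,0,0,0,-8,0,0,0,-8,0,0,0,-8]

```text
time: 2.15
position: [0.5388, -0.0787, 0.231]
ee_rot: [-180.0, 0.0, 49.7]
wrist_force: [0.1, 0.2, -0.3]
gripper_width: 0.551
grasp_force: 0.0
```

Call:
apply_moves:
  motion: [0,0,0,-8,0,0,0,-8,0,0,0,-8,0,0,0,-8,0,0,0,-8,0,0,0,-5,0,0,0,0,0,0,0,0,0,0,0,0,0,0,0,0]

```text
time: 3.15
position: [0.539, -0.0787, 0.2313]
ee_rot: [-180.0, 0.0, 94.3]
wrist_force: [0.2, -0.3, -0.0]
gripper_width: 0.554
grasp_force: 0.0
```

```bash
cat > look.py <<'E'
import sys
from h import *
yaw=np.radians(94.29);R=np.array([[np.cos(yaw),-np.sin(yaw)],[np.sin(yaw),np.cos(yaw)]]);o=np.array([.5293,.0564])
W=lambda x,y,z:[*(o+R@[x,y]),z]
def look(name,scale=1.25):
    m=camera_model('wrist');a=snapshot('wrist');np.savez(name,a=a,**m)
    a=np.clip(cv2.resize(a,(800,500),interpolation=cv2.INTER_CUBIC)*1.4,0,255).astype(np.uint8)
    for p in [W(0,-.12,.083),W(0,.12,.083),W(.13,.12,.083),W(.13,-.12,.083),W(.065,.056,.071),W(-.091,-.06,.05),W(-.091,.06,.05),W(-.041,-.06,.05),W(-.041,.06,.05)]:
        u,v=proj(m,p,True); cv2.circle(a,(int(u*scale),int(v*scale)),3,(0,255,0),1)
    cv2.imwrite(f'pics/{name}.png',a)
if __name__=='__main__': look(sys.argv[1])
E
python3 look.py w1
```

```text
(no output)
```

View pics/w1.png

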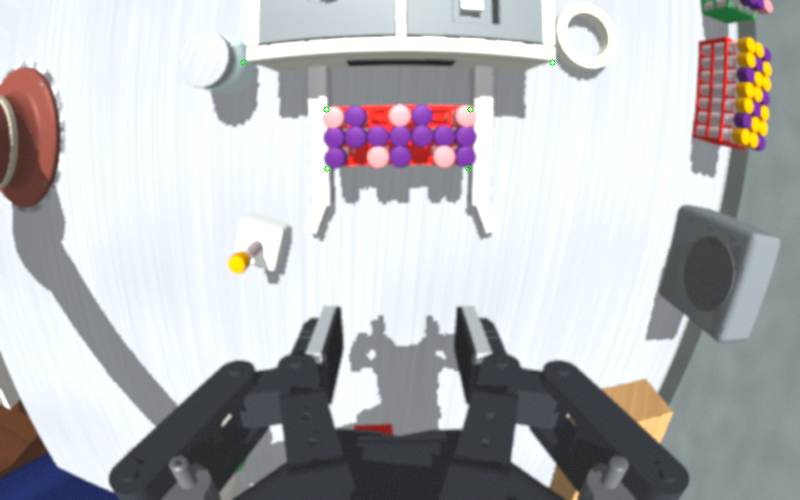

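The predicted rack corners fit within a few mm. The stop face edge, predicted at v=62, needs a zoom.

Run:
```python
from look import *
d=np.load('w1.npz');m={k:d[k] for k in d.files};a=d['a']
s=5;c=cv2.resize(a[25:145,185:345+0],(800,600),interpolation=cv2.INTER_CUBIC)
c=np.clip(c*.9,0,255).astype(np.uint8)
for p,col in [(W(0,.12,.083),(0,255,0)),(W(0,.12,0),(255,0,0)),(W(0,.0,0),(255,0,0)),(W(0,0,.083),(0,255,0)),(W(-.091,.06,.05),(0,255,0)),(W(-.091,.06,0),(255,0,0)),(W(-.091,0,.05),(0,255,0))]:
    u,v=proj(m,p,True);print(p,u,v);cv2.circle(c,(int((u-185+.5)*s),int((v-25+.5)*s)),4,col,1)
cv2.imwrite('pics/w1z.png',c)
```

```text
[np.float64(0.4096362154487714), np.float64(0.047423437914371924), 0.083] 194.83095771615785 50.253340531358276
[np.float64(0.4096362154487714), np.float64(0.047423437914371924), 0] 220.31159518217146 59.14419411337897
[np.float64(0.5293), np.float64(0.0564), 0] 318.4758156937113 54.54295963678962
[np.float64(0.5293), np.float64(0.0564), 0.083] 318.35979952378113 42.33983397078873
[np.float64(0.47627533397265365), np.float64(-0.038833317660829085), 0.05] 261.94426796416457 134.51028152348277
[np.float64(0.47627533397265365), np.float64(-0.038833317660829085), 0] 269.253234264816 129.70466236760174
[np.float64(0.5361072262482679), np.float64(-0.034345036618015044), 0.05] 318.37837765192256 133.83506597710618
```

View pics/w1z.png

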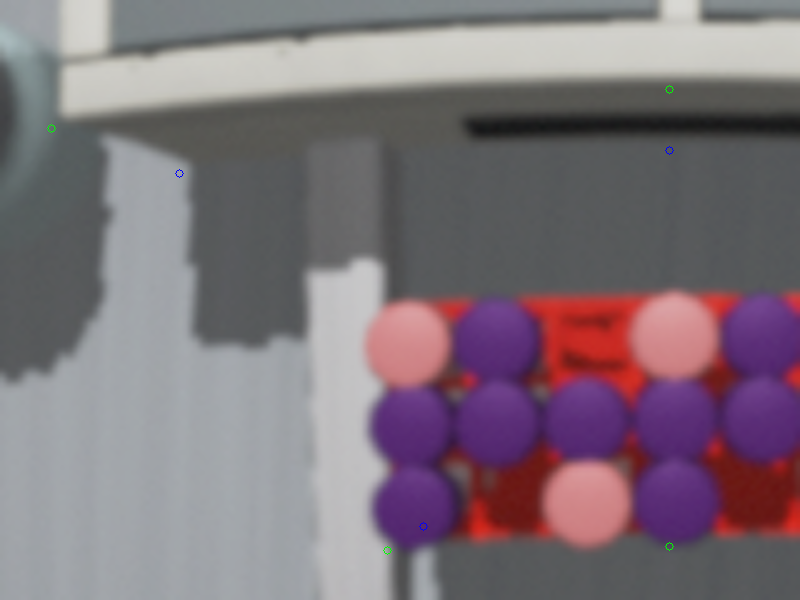

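The zoom shows the prediction is good to about 2 mm: the stop face is at v~80 against 90 predicted, and the rack edge at 535 against 547. That moves both about 2 mm farther along the push. I'll descend behind the rack.

Call:
apply_moves:
  motion: [0,0,2.5,0,0,0,2.5,0,0,0,2.5,0,0,0,2.5,0,0,0,2.5,0,0,0,2.5,0,0,0,2.5,0,0,0,1.9,0,0,0,1,0,0,0,0,0]

```text
time: 4.2
position: [0.5383, -0.0786, 0.0262]
ee_rot: [-179.9, -0.0, 94.4]
wrist_force: [0.0, -0.0, -0.1]
gripper_width: 0.548
grasp_force: 0.0
```

Call:
apply_moves:
  motion: [0.6,0,0,0,0.6,0,0,0,0.6,0,0,0,0.5,0,0,0,0.3,0,0,0,0.3,0,0,0,0.3,0,0,0,0.3,0,0,0,0.3,0,0,0,0.3,0,0,0]

```text
time: 5.2
position: [0.536, -0.0388, 0.0273]
ee_rot: [-180.0, 0.1, 94.3]
wrist_force: [-0.3, -2.5, -0.0]
gripper_width: 0.554
grasp_force: 0.5
```

Call:
apply_moves:
  motion: [0.3,0,0,0,0.3,0,0,0,0.3,0,0,0,0.3,0,0,0,0.3,0,0,0,0.3,0,0,0,0.3,0,0,0,0.3,0,0,0,0.3,0,0,0,0.2,0,0,0]

```text
time: 6.2
position: [0.5337, -0.0085, 0.0273]
ee_rot: [180.0, -0.0, 94.4]
wrist_force: [0.2, -1.9, -0.2]
gripper_width: 0.554
grasp_force: 0.6
```

Call:
apply_moves:
  motion: [0.1,0,0,0,0.1,0,0,0,0.1,0,0,0,0.1,0,0,0,0,0,0,0,0,0,0,0,0,0,0,0,0,0,0,0,0,0,0,0,0,0,0,0]

```text
time: 7.2
position: [0.5334, -0.0052, 0.0273]
ee_rot: [-180.0, 0.0, 94.3]
wrist_force: [0.5, -3.6, -0.7]
gripper_width: 0.549
grasp_force: 0.4
```

Call:
apply_moves:
  motion: [0.05,0,0,0,0.05,0,0,0,0.05,0,0,0,0.05,0,0,0,0,0,0,0,0,0,0,0,0,0,0,0,0,0,0,0,0,0,0,0,0,0,0,0]

```text
time: 8.2
position: [0.5334, -0.0052, 0.0273]
ee_rot: [-180.0, 0.2, 94.3]
wrist_force: [1.3, -6.2, -0.6]
gripper_width: 0.554
grasp_force: 0.3
```

Call:
apply_moves:
  motion: [0.1,0,0,0,0.1,0,0,0,0.1,0,0,0,0,0,0,0,0,0,0,0,0,0,0,0,0,0,0,0,0,0,0,0,0,0,0,0,0,0,0,0]

```text
time: 9.2
position: [0.5333, -0.0053, 0.0274]
ee_rot: [-180.0, 0.4, 94.2]
wrist_force: [2.0, -11.7, -0.5]
gripper_width: 0.547
grasp_force: 0.0
```

Call:
apply_moves:
  motion: [-0.5,0,0,0,-1,0,0,0,-1.5,0,0,0,-1.5,0,0,0,-1,0,0,0,0,0,0,0,0,0,-3,0,0,0,-4,0,0,0,-4,0,0,0,-4,0]

```text
time: 10.2
position: [0.5369, -0.053, 0.1789]
ee_rot: [180.0, -0.1, 94.5]
wrist_force: [1.1, 0.7, -0.6]
gripper_width: 0.548
grasp_force: 0.0
```

```bash
python3 look.py w2
```

```text
(no output)
```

View pics/w2.png

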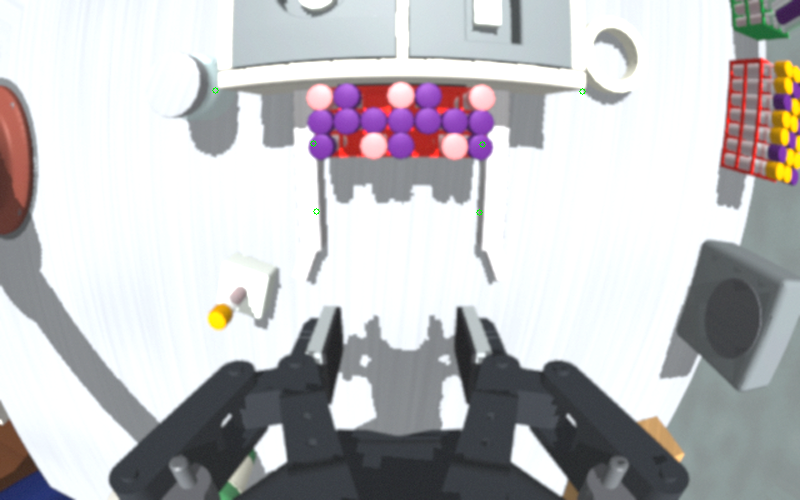

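The rack now sits flush and square against the stop face: its caps (320-480, 98) meet the housing edge at v~85, and its open edge is level at v~157. I'll shut the jaw and move toward the round well, stopping short for a close look.

Call:
apply_moves:
  motion: [0,-1,0,0,1.5,-1,0,0,1.5,-1,0,0,1.5,-1,0,0,1.5,-1.3,0,0,1.5,0,0,0,1.5,0,0,0,0,0,0,0,0,0,0,0,0,0,0,0]
  jaw: 1

```text
time: 11.25
position: [0.477, 0.0299, 0.1767]
ee_rot: [-179.9, 0.0, 94.3]
wrist_force: [-0.4, 0.2, -0.0]
gripper_width: 0.004
grasp_force: 0.0
```

Run:
```python
from look import *
print(get_obs()['position'],get_obs()['ee_rot'],get_obs()['gripper_width'])
look('w3')
d=np.load('w2.npz');m={k:d[k] for k in d.files}
for u,v,z in [(340,157,.05),(470,157,.05),(400,63,.083)]: print(onz(m,u/1.25,v/1.25,z,True), R.T@(onz(m,u/1.25,v/1.25,z,True)[:2]-o))
```

```text
[0.47695878 0.02986272 0.17670496] [-1.79906798e+02  2.97322594e-02  9.42914093e+01] 0.0035009823752148892
[0.49192352 0.00222817 0.05      ] [-0.05122411  0.04132406]
[0.58379796 0.00970354 0.05      ] [-0.05064233 -0.05085215]
[0.52931983 0.06645267 0.083     ] [ 0.01002302 -0.00077176]
```

View pics/w3.png

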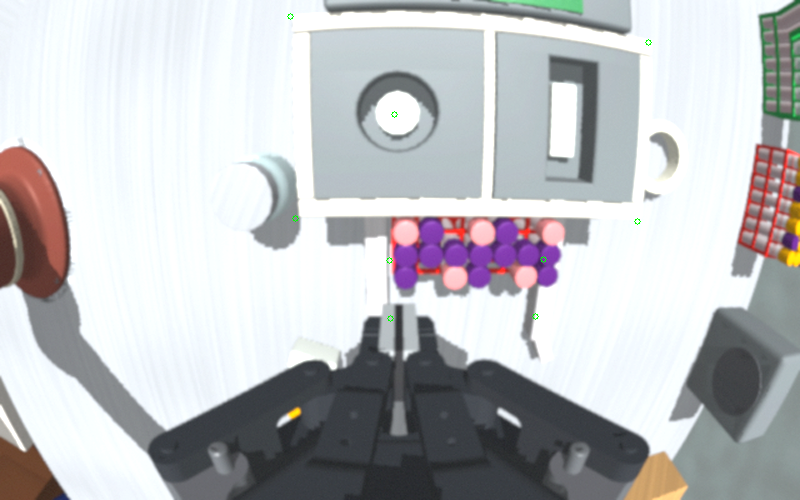

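The key centre is at (398,112), 3-4 px right of the prediction. I'll locate the key and also check for a gap between rack and stop face, using crops of both views.

Run:
```python
from look import *
ims=[]
d3=np.load('w3.npz');m3={k:d3[k] for k in d3.files}
d2=np.load('w2.npz');m2={k:d2[k] for k in d2.files}
c=cv2.resize(d2['a'][45:135,240:400],(800,450),interpolation=cv2.INTER_CUBIC)
for x in(0,-.05,-.025):
  for y in(.04,-.04,0):
    pass
cv2.imwrite('pics/g.png',c)
g=cv2.cvtColor(d3['a'],cv2.COLOR_BGR2GRAY)
_,b=cv2.threshold(g[70:120,280:355],225,255,0)
n,l,s,cc=cv2.connectedComponentsWithStats(b)
for i in range(1,n):
  if s[i,4]>100:
    u,v=cc[i]+[280,70]; p=onz(m3,u,v,.071,True); print('key',u,v,s[i],p)
    ob=get_obs();y=np.radians(ob['ee_rot'][2]);D=p-ob['position']
    print('move tool',D[0]*np.cos(y)+D[1]*np.sin(y),D[0]*np.sin(y)-D[1]*np.cos(y),-D[2])
```

```text
key 317.6567901234568 89.779012345679 [ 22   4  32  32 810] [0.4701531  0.11843154 0.071     ]
move tool 0.08890253112558433 -0.0003969672653163954 0.10582274852047674
```

View pics/g.png

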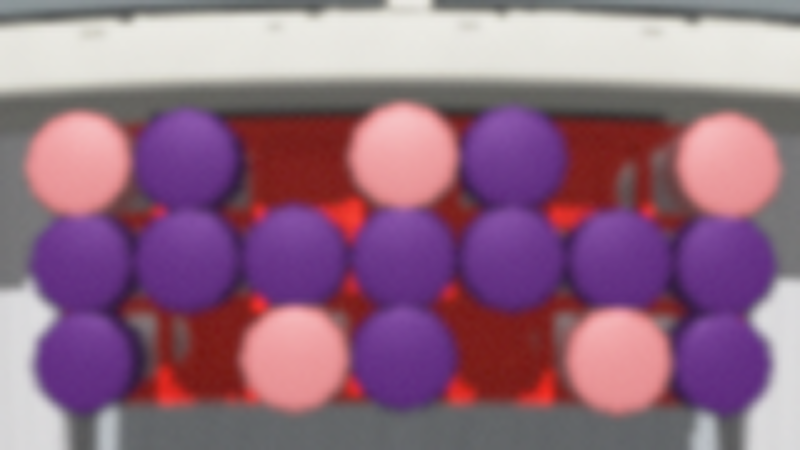

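The red rack meets the stop face along its full width with no floor showing between, so it is home. The key is at (0.470, 0.118), which agrees with the earlier triangulation. I'll go above it and descend.

Call:
apply_moves:
  motion: [1.5,0,0,0,1.5,0,0,0,1.5,0,0,0,1.5,0,0,0,1.5,0,0,0,1.4,0,0,0,0,0,0,0,0,0,2,0,0,0,2,0,0,0,1.5,0]

```text
time: 12.3
position: [0.4706, 0.1181, 0.1213]
ee_rot: [-179.9, 0.1, 94.3]
wrist_force: [0.0, -1.1, -0.9]
gripper_width: -0.006
grasp_force: 0.0
```

Call:
apply_moves:
  motion: [0,0,0,0,0,0,1,0,0,0,1,0,0,0,0.5,0,0,0,0.5,0,0,0,0.3,0,0,0,0.3,0,0,0,0.3,0,0,0,0,0,0,0,0,0]

```text
time: 13.3
position: [0.4708, 0.1197, 0.0834]
ee_rot: [180.0, -0.0, 94.4]
wrist_force: [0.0, -0.2, 1.0]
gripper_width: -0.001
grasp_force: 0.0
```

Call:
apply_moves:
  motion: [0,0,0.2,0,0,0,0.2,0,0,0,0.2,0,0,0,0.2,0,0,0,0.2,0,0,0,0.2,0,0,0,0.2,0,0,0,0,0,0,0,0,0,0,0,0,0]

```text
time: 14.3
position: [0.4708, 0.1196, 0.0694]
ee_rot: [180.0, -0.0, 94.4]
wrist_force: [0.5, 0.4, 0.6]
gripper_width: 0.003
grasp_force: 0.0
```

Call:
apply_moves:
  motion: [0,0,0.15,0,0,0,0.15,0,0,0,0.15,0,0,0,0.1,0,0,0,0.1,0,0,0,0,0,0,0,0,0,0,0,0,0,0,0,0,0,0,0,0,0]

```text
time: 15.3
position: [0.4709, 0.1197, 0.0631]
ee_rot: [180.0, -0.0, 94.4]
wrist_force: [-0.4, -0.7, 5.7]
gripper_width: -0.001
grasp_force: 2.7
```

Call:
apply_moves:
  motion: [0,0,0.1,0,0,0,0.1,0,0,0,0.1,0,0,0,0,0,0,0,0,0,0,0,0,0,0,0,0,0,0,0,0,0,0,0,0,0,0,0,0,0]

```text
time: 16.3
position: [0.471, 0.1197, 0.0627]
ee_rot: [179.9, 0.1, 94.4]
wrist_force: [-5.7, -2.6, 26.5]
gripper_width: -0.003
grasp_force: 13.6
```

The force jumped to 26 N with no further travel, so the key is at the bottom. I'll retreat straight up.

Call:
apply_moves:
  motion: [0,0,-0.5,0,0,0,-0.5,0,0,0,-1,0,0,0,-1,0,0,0,-2,0,0,0,-3,0,0,0,-3,0,0,0,-2,0,0,0,0,0,0,0,0,0]

```text
time: 17.3
position: [0.4707, 0.1194, 0.19]
ee_rot: [180.0, 0.0, 94.3]
wrist_force: [-0.8, 0.2, 0.2]
gripper_width: -0.0
grasp_force: 0.0
```

Call:
apply_moves:
  motion: [-2,0,0,0,-2,0,0,0,-2,0,0,0,-2,0,0,0,-2,0,0,0,0,0,0,0,0,0,0,0,0,0,0,0,0,0,0,0,0,0,0,0]

```text
time: 18.3
position: [0.4783, 0.0209, 0.1898]
ee_rot: [-180.0, -0.0, 94.5]
wrist_force: [0.2, -0.6, 0.8]
gripper_width: 0.001
grasp_force: 0.0
```

```bash
python3 look.py w4
```

```text
(no output)
```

View pics/w4.png

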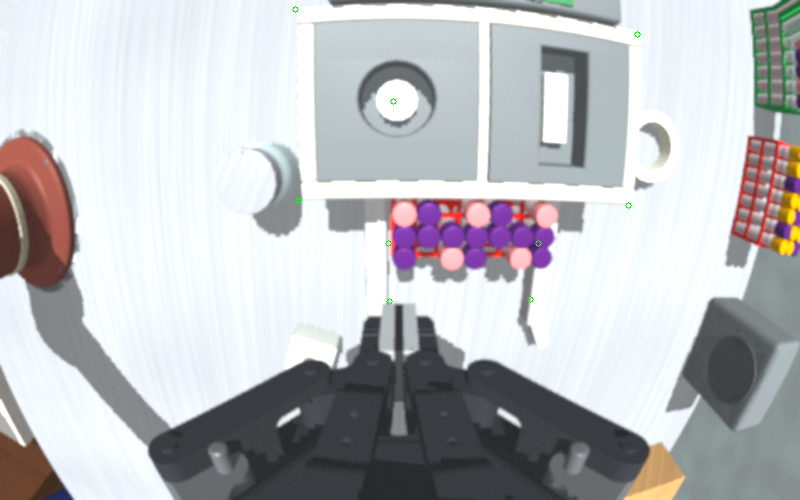

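The key at (397,101) looks up again, the rack is still flush with the stop face, and the neighbouring objects have not moved.

```bash
python3 -c "from bench import sign_off; print(sign_off())"
```

```text
the job is handed in; nothing more can be done
None
```

The rack is home against the stop face, the round key was pressed to the bottom and is up again, the arm is clear, and the job was handed in at about 18 s of 48 s; no verdict came back.

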